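# Bar a small compressor over compression and lock it with its timing pin

### The job

Turn the compressor's belt pulley slowly by its handle, in the direction of the arrow (counter-clockwise seen from above), until you feel it come up hard against compression and just go over the top, and leave it standing still there; never let it spin or kick back. Then draw the timing pin from its parking boss and put it gently into the timing bush until its head sits down on the bush, which works only if the hidden flywheel stands right, and let go. Do not turn the pulley while the pin is in the bush, and leave the grease tin, the bottle, the nut and the bearing beside the pump where they are.

Things in the scene. Friction and masses are not known exactly. Their poses are not given: they have to be found in the camera images.
- pump: Grey piston compressor on a dark base plate: round casting 244 mm across, flat cover 80 mm above the table, finned cylinder along its own +x to 205 mm. Origin on the table under the vertical shaft, z up. Inside, unseen, a flywheel turns with the shaft and a piston compresses trapped air once a turn; at the start it is 2.4 to 3.9 rad before top dead centre.
- pulley: Steel belt pulley, 127 mm across, 28 mm thick, flat on top of the shaft, which it turns. Clamped on the plain shaft at no known angle: neither it nor its handle shows where the piston is; it does not slip. Origin on the shaft axis, 84 mm above the table; +x to the handle. Turning it against drag alone takes 0.2 N m at every angle (4 N at the handle).
- pulley_centre (a point): Top of the pulley on the shaft axis, 115 mm above the table. Turned counter-clockwise, the trapped air adds up to about 12 N at the handle (most some 50 degrees before top dead centre), fades to nothing at top dead centre and beyond it pushes the pulley onward, 21 N at the handle per radian. Drag alone holds the pulley only within about 0.18 rad of top dead centre and near the bottom; elsewhere, let go, it is thrown round.
- turning_handle (a point): Middle of the upright black handle that revolves freely on its stud near the pulley's rim: round, 22 mm in diameter, 54 mm tall (27 mm up and down from here), 50 mm from the shaft axis, this point 147 mm above the table. Take it from above; it follows a level circle about the shaft.
- timing_bush (a point): Centre of the mouth of the timing bush: steel tube on the casting's cover, 21 mm outside, 13 mm bore straight down, mouth 104 mm above the table, 98 mm from the shaft axis. A pin let down it meets the flywheel 36 mm below the mouth, or goes on through the flywheel's slot, which stands below it from top dead centre to 0.2 rad past it.
- pin_centre (a point): Middle of the 86 mm long steel timing pin, z to its head. Shank 10 mm in diameter, 52 mm long, tip bevelled; knurled head 22 mm in diameter, from 9 to 43 mm above this point; 0.1 kg. Starts in the parking boss, an 80 mm high tube beside the casting, head on its mouth: lift 55 mm to draw it. Home in the bush this point is 9 mm below the mouth, stopped by the flywheel 7 mm above.
- grease_tin: Round grease tin, 95 mm across, 60 mm tall, loose; origin under its centre.
- bottle: Small upright bottle with a cap, 26 x 42 x 102 mm, loose; origin under its centre.
- big_nut: Loose steel hex nut lying flat, 46 x 52 x 22 mm; origin under its centre.
- bearing: Loose ball bearing lying flat, 52 mm across, 15 mm thick; origin under its centre.

How it is judged:
By the outcome, as a careful person would: the job done as asked, in the order asked, and still so for the second after the job is handed in, with the robot touching nothing.
It also fails if it takes over 72 s, if anything falls off the work surface, if the arm or the gripper's body presses on something with over 40 N, if the wrist force passes 120 N, or if a joint passes its speed limit or range.

### The arm

A 6-joint arm with a two-finger parallel gripper is mounted at the origin on the work surface; the furniture and walls round the work are solid. World frame = base frame: x ahead of the robot, y to its left, z up, the work surface at z = 0. Lengths are in m, angles in rad, forces in N, time in s.
With the tool pointing down it reaches from about 0.225 to 0.875 m from the base axis. Payload 3.4 kg.
Tool frame: the origin (TCP) lies on the centre line of the jaws, within the pads' length; the fingertips stand 17 mm ahead of it and the grasp point (between the pads) lies 2 mm behind it (nose_length is the distance from the TCP to the fingertips, in m); z points along the fingers, y is the line along which they close (so a half turn about z gives the same grasp; the last joint's range is limited). The gripper opens to 85 mm and grips with 20 to 120 N. Pads are 22 mm wide; open, the fingers measure 114 mm over their backs; the gripper's body (76 mm by 85 mm) begins 54 mm behind the grasp point. The pads swing forward as they close: fully open they stand 13 mm farther back than shut.
Start: joints at [-1.45, 0.276, 1.505, -0, 1.361, -0.121], TCP at [0.138, -0.558, 0.248] pointing down, gripper open.
Joint ranges: [-2.89, 2.89], [-0.75, 2.08], [0.22, 2.7], [-1.18, 4.32], [0.11, 2.71], [-2.7, 2.7]. Speed limits (rad/s): [2.57, 2.57, 3.14, 3.14, 3.14, 3.14].

### API

Orientations are given as a unit quaternion [w, x, y, z].
In Python, from rig import get_state, get_image, sign_off, find_in, place_of, nose_length gives the robot as it stands.
- The arm moves only by the tool apply_moves, never from a script. Its argument "deltas" is one flat list of numbers, 5 for each row, row after row: the finger opening in mm, from 0 to 85.4, then the shift along the tool's x, y, z in mm, then the turn about the tool's z in degrees. A call has 1 to 12 rows; each row is the pose to reach, as a shift and turn from the pose commanded when the call began, along the tool's axes at that moment; what a row does not reach only later rows make up. A row lasts 1/12 s, in which the tool goes at most 41.7 mm and 7.16 degrees, less where a joint would pass 70% of its speed; a pose out of reach is approached as far as the arm can. A call with a gripper value outside its range is refused whole. The fingers move at their own pace and stop on an object; "squeeze" is the grip in N (left out, the last holds). Time passes only in rows, so rows that repeat a pose let the fingers close. It gives the time, the measured TCP pose, the force, the opening and the grip force at its end, in the units of the state.
- get_state(): the state, without advancing time (a new reading comes with each control period).
- get_image(name): name is "scene" or "side" or "wrist"; returns a dict with "frame" (420x560x3 uint8, red, green, blue), "K" (3x3 intrinsics, pixels), "position" and "orientation" of the camera in the world. Camera axes: x right, y down, z forward; pixel columns grow to the right and rows downward; lengths in m; the calibration is good to about 2 mm. A picture is of the moment at which its call begins. There is no depth.
- sign_off(): hands the job in; it is judged then, once.
Trained networks look in a picture, given as the dict that the camera call returned (one of the last four; its "shot" number tells which), for a name from the list of things; names that differ only in an ending like _2 or _b are one class to them, and where a whole thing is asked for, a point or a joint stands for the part that bears it (a point fixed in the world has none). Each returns a list of dicts, best first, with "score" (0 to 1); they miss things now and then, are a little off and sometimes report something else, mostly with a low value. They report only what shows in the picture. A call takes as long as a camera call.
- find_in(query, picture): "point" ([column, row] in pixels, amid what is visible of it).
- place_of(query, picture): "point" ([column, row] in pixels: a listed point, or the origin of a listed thing).
The state is a dict: "clock": time; "qpos": joint angles; "qd": joint speeds; "effort": joint torques, N m; "position": TCP position; "ee_rot": TCP orientation; "contact_force": force on the tool from outside, world axes, zero at the start; "moment": the same for the moment, N m; "width": finger opening in m; "gripper_force": force on a finger pad.
Only numpy, scipy, OpenCV 4.12 (cv2) and the standard library are available. Lean on these libraries where they do the work, as an engineer would, in place of code of your own. Each camera call takes 0.05 s, during which the arm holds its last target. There are 200 camera calls.

## Working session

There is one attempt and no reset: what is moved stays moved. The work goes in short steps, Python scripts to look and compute and a tool call to move; the robot and the scene stay as the last step left them, time stands still between calls to the robot, and variables do not carry over. Pictures are saved under pics/ and viewed, at most 10 in all, crops included, and the job is handed in when it is done.

Besides the shell and the picture viewer there is one more tool, called as name(argument=value, ...) on one line, values as JSON. apply_moves: Moves the arm, as the interface text tells. Its arguments: {"type":"object","properties":{"deltas":{"type":"array"},"squeeze":{"type":"number"}},"required":["deltas"]}

```bash
mkdir -p pics; ls; cat > h.py <<'E'
import numpy as np, cv2
from rig import *
from scipy.spatial.transform import Rotation as R
def rot(q): return R.from_quat([q[1],q[2],q[3],q[0]]).as_matrix()
def ray(p,px):
    d=rot(p["orientation"])@np.linalg.solve(p["K"],[px[0],px[1],1.]); return np.array(p["position"]),d
def atz(p,px,z):
    o,d=ray(p,px); return o+d*(z-o[2])/d[2]
def tri(obs):
    A=np.zeros((3,3));b=np.zeros(3)
    for p,px in obs:
        o,d=ray(p,px);d=d/np.linalg.norm(d);M=np.eye(3)-np.outer(d,d);A+=M;b+=M@o
    return np.linalg.solve(A,b)
def proj(p,X):
    c=np.array(p["K"])@(rot(p["orientation"]).T@(np.array(X)-p["position"])); return c[:2]/c[2]
Z=dict(pump=0,pulley=.084,pulley_centre=.115,turning_handle=.147,timing_bush=.104,pin_centre=.071,grease_tin=0,bottle=0,big_nut=0,bearing=0)
def save(p,n): cv2.imwrite("pics/"+n+".png",cv2.cvtColor(p["frame"],cv2.COLOR_RGB2BGR))
E
python3 - <<'E'
from h import *
s=get_state();print(s,nose_length)
ps={n:get_image(n) for n in("scene","side","wrist")}
for n,p in ps.items():
    save(p,n+"0");print(n,np.round(p["position"],3))
    for q,z in Z.items():
        for r in place_of(q,p)[:2]: print(n,q,round(r["score"],2),np.round(r["point"]),np.round(atz(p,r["point"],z),3))
a=np.hstack([ps[n]["frame"] for n in("scene","side")])
E
```

```text
pics
{'clock': 0.0, 'qpos': array([-1.45000057e+00,  2.76603121e-01,  1.50613628e+00, -2.58457611e-06,
        1.36072138e+00, -1.21019211e-01]), 'qd': array([-0.00078367, -0.00040387,  0.00121151,  0.00152568, -0.00037302,
       -0.00098331]), 'effort': array([ 2.57245410e-04, -4.16772759e+01, -2.45804769e+01, -1.97227191e-04,
        1.09880735e-02,  7.87151293e-06]), 'position': array([ 0.13761425, -0.5577686 ,  0.24743381]), 'ee_rot': array([-9.34067649e-04,  9.92699124e-01,  1.20613332e-01, -1.15926447e-06]), 'contact_force': array([-0.33622654, -0.89607992, -0.11005328]), 'moment': array([ 0.03360515, -0.0102277 ,  0.0298602 ]), 'gripper_force': 0.0, 'width': 0.08537317878310645} 0.017
scene [ 1.15  -0.28   0.902]
scene pump 0.65 [304. 228.] [ 0.563 -0.115  0.   ]
scene pulley 0.85 [306. 202.] [ 0.547 -0.112  0.084]
scene pulley_centre 0.88 [308. 197.] [ 0.555 -0.111  0.115]
scene turning_handle 0.65 [283. 191.] [ 0.555 -0.168  0.147]
scene timing_bush 0.78 [262. 188.] [ 0.504 -0.209  0.104]
scene grease_tin 0.69 [193. 270.] [ 0.631 -0.389  0.   ]
scene bottle 0.96 [205. 228.] [ 0.522 -0.355  0.   ]
scene big_nut 0.55 [236. 177.] [ 0.371 -0.261  0.   ]
scene bearing 0.9 [251. 305.] [ 0.741 -0.271  0.   ]
side [0.155 0.487 0.761]
side pump 0.91 [275. 270.] [ 0.552 -0.113  0.   ]
side pulley 0.81 [270. 247.] [ 0.557 -0.103  0.084]
side pulley_centre 0.73 [270. 234.] [ 0.56  -0.111  0.115]
side turning_handle 0.69 [282. 212.] [ 0.557 -0.16   0.147]
side timing_bush 0.84 [307. 225.] [ 0.509 -0.194  0.104]
side timing_bush 0.63 [286. 214.] [ 0.574 -0.205  0.104]
side pin_centre 0.62 [286. 211.] [ 0.6   -0.25   0.071]
side grease_tin 0.82 [299. 198.] [ 0.642 -0.396  0.   ]
side big_nut 0.76 [368. 260.] [ 0.369 -0.259 -0.   ]
side bearing 0.51 [251. 210.] [ 0.735 -0.279  0.   ]
wrist [ 0.209 -0.541  0.373]
```

View pics/scene0.png

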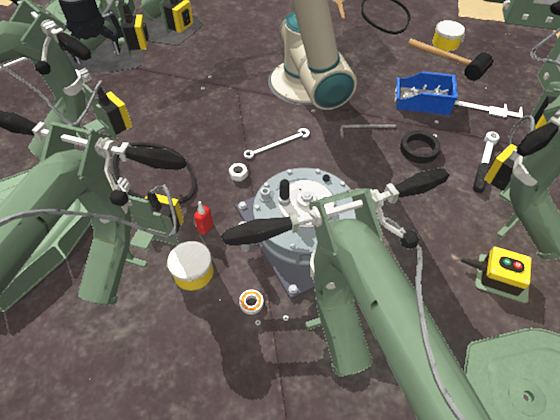

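View pics/side0.png

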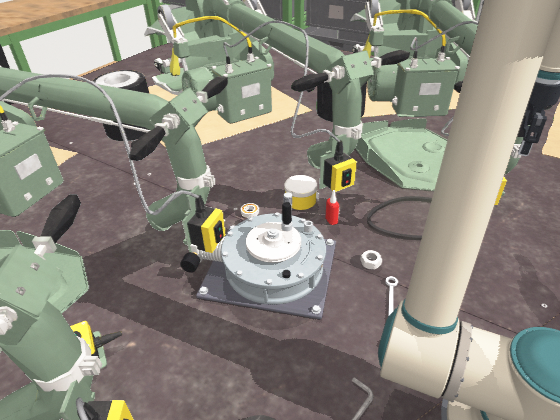

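The scene view shows the pump at (304,210), half hidden by a green machine whose head is near (345,215). In the side view the pump is at (272,255), the handle at (287,212), the bottle at (333,212) and the tin at (300,192). Next I'll locate that machine and look at enlarged crops.

```bash
python3 - <<'E'
from h import *
p=get_image("scene");q=get_image("side")
for a,b in [((258,231),(150,140)),((420,183),(210,95)),((345,215),(188,105)),((408,240),(135,150)),((420,183),(60,215)),((258,231),(60,215)),((408,240),(191,262))]:
    X=tri([(p,a),(q,b)]);print(np.round(X,3),np.round(proj(p,X)),np.round(proj(q,X)))
a=cv2.resize(p["frame"][150:260,200:360],(800,550),interpolation=cv2.INTER_CUBIC)
b=cv2.resize(q["frame"][170:320,180:380],(800,600),interpolation=cv2.INTER_CUBIC)
c=np.vstack([cv2.resize(a,(436,300)),cv2.resize(b,(436,300))])
save({"frame":np.hstack([cv2.resize(a,(400,300)),cv2.resize(b,(400,300))])},"crop1")
E
```

```text
[ 0.82  -0.169  0.309] [314. 258.] [186. 120.]
[ 0.729 -0.056  0.415] [379. 158.] [175. 104.]
[ 0.781 -0.127  0.369] [338. 211.] [183. 107.]
[ 0.817 -0.012  0.311] [411. 241.] [137. 150.]
[0.732 0.132 0.299] [471. 192.] [113. 204.]
[ 0.815 -0.043  0.263] [385. 258.] [154. 163.]
[0.681 0.059 0.104] [398. 235.] [180. 265.]
```

View pics/crop1.png

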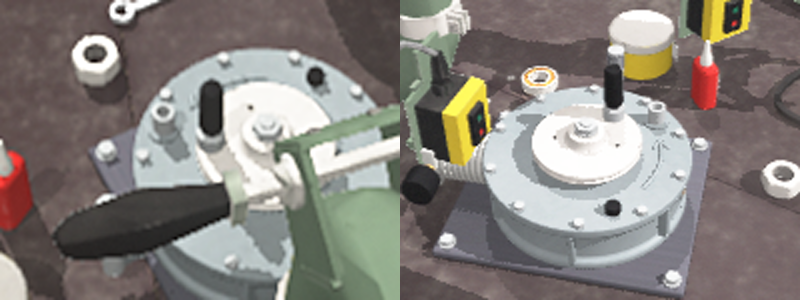

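Left crop: handle at (210,110), bush at (163,120), and the pin's boss partly hidden below the grip at about (110,262). Right crop: the pin head pokes up behind the handle at (615,55). I'll match the lever ends and take the wrist view from above.

```bash
python3 - <<'E'
from h import *
p=get_image("scene");q=get_image("side")
for a,b in [((258,231),(210,95)),((228,233),(225,82)),((290,228),(193,107)),((420,183),(150,140)),((310,215),(190,110))]:
    X=tri([(p,a),(q,b)]);print(np.round(X,3),np.round(proj(p,X)),np.round(proj(q,X)))
print(atz(p,(245,247),.1),atz(p,(245,247),.071))
s=get_state();print(np.round(rot(s["ee_rot"]),2))
w=get_image("wrist");T=rot(s["ee_rot"]);print("cam in tool",T.T@(w["position"]-s["position"]),np.round(T.T@rot(w["orientation"]),2), w["K"])
E
```

```text
[ 0.793 -0.243  0.353] [263. 234.] [213.  93.]
[ 0.791 -0.291  0.365] [229. 234.] [226.  82.]
[ 0.795 -0.19   0.346] [298. 233.] [199. 104.]
[0.745 0.012 0.365] [418. 182.] [148. 140.]
[ 0.779 -0.159  0.353] [316. 219.] [195. 108.]
[ 0.65331041 -0.26686024  0.1       ] [ 0.63535999 -0.26638328  0.071     ]
[[ 0.97  0.24  0.  ]
 [ 0.24 -0.97 -0.  ]
 [-0.    0.   -1.  ]]
cam in tool [ 0.07357486  0.00101874 -0.12556851] [[ 0.   -0.96 -0.29]
 [ 1.    0.    0.  ]
 [-0.   -0.29  0.96]] [[377.45613252   0.         279.20326194]
 [  0.         377.45613252 215.56454873]
 [  0.           0.           1.        ]]
```

apply_moves(deltas=[85,510,-264,-70,0,85,510,-264,-70,0,85,510,-264,-70,0,85,510,-264,-70,0,85,510,-264,-70,0,85,510,-264,-70,0,85,510,-264,-70,0,85,510,-264,-70,0,85,510,-264,-70,0,85,510,-264,-70,0,85,510,-264,-70,0,85,510,-264,-70,0], squeeze=30)

```text
clock: 2.9
position: [0.5122, -0.2295, 0.3093]
ee_rot: [0.0, 0.993, 0.121, 0.0]
contact_force: [0.5, -0.5, -0.2]
width: 0.0848
gripper_force: 0.0
```

apply_moves(deltas=[85,30,-15,-4,0,85,80,-40,-10,0,85,80,-40,-10,0,85,80,-40,-10,0])

```text
clock: 3.23
position: [0.5819, -0.1706, 0.3186]
ee_rot: [-0.0, 0.992, 0.123, 0.001]
contact_force: [-0.9, 0.1, 0.2]
width: 0.0852
gripper_force: 0.0
```

```bash
python3 - <<'E'
from h import *
s=get_state();print(s["position"],s["clock"])
p=get_image("wrist");save(p,"w1")
for q in ("pulley_centre","turning_handle","timing_bush","pin_centre","pump"):
    for r in place_of(q,p)[:2]: print(q,round(r["score"],2),np.round(r["point"]),np.round(atz(p,r["point"],Z[q]),4))
E
```

```text
[ 0.58186132 -0.17057712  0.31864095] 3.2333
turning_handle 0.79 [263. 233.] [ 0.5471 -0.1663  0.147 ]
timing_bush 0.96 [294. 262.] [ 0.5103 -0.2052  0.104 ]
timing_bush 0.42 [217. 193.] [ 0.5599 -0.1182  0.104 ]
pin_centre 0.59 [378. 177.] [ 0.6063 -0.2679  0.071 ]
pump 0.56 [230. 176.] [ 0.5556 -0.1185  0.    ]
```

View pics/w1.png

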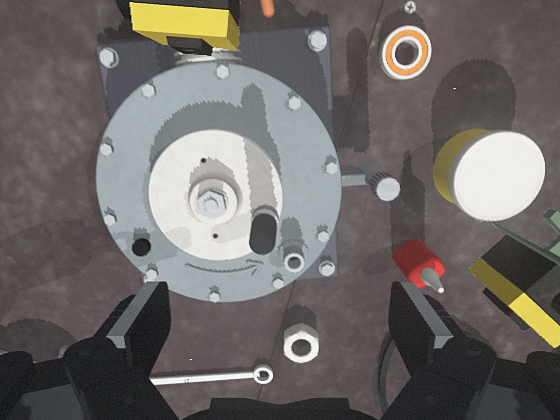

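Wrist view from above: the pulley hub is at (212,200), the handle spans (264,222) to (262,245), the bush mouth is at (293,260) and the pin head at (386,187). There's a yellow box near the cylinder at (185,28).

```bash
python3 - <<'E'
from h import *
p=get_image("wrist");q=get_image("side")
C=atz(p,(212,198),.118)
H=atz(p,(264,222),.174);H2=atz(p,(262,243),.147);B=atz(p,(293.5,260),.104);P=atz(p,(387,188),.114)
for n,v in zip("C H H2 B P".split(),(C,H,H2,B,P)): print(n,np.round(v,4),np.linalg.norm((v-C)[:2]))
for r in place_of("pulley_centre",q)[:1]: print(atz(q,r["point"],.115))
print("box",tri([(p,(185,28)),(q,(210,228))]))
# centre via circle fit: cover rim ~ cast 244mm at z .08: extents left 97, right 341 cols, top 63,bottom 302
c=[atz(p,x,.08) for x in((97,180),(341,180),(222,62),(215,302))];print(np.round(c,4))
print(np.round(proj(p,[C[0],C[1],.115])))
E
```

```text
C [ 0.5541 -0.12    0.118 ] 0.0
H [ 0.5615 -0.168   0.174 ] 0.04859235998645289
H2 [ 0.5341 -0.1716  0.147 ] 0.05534744074469014
B [ 0.5074 -0.2076  0.104 ] 0.09924759024860266
P [ 0.5993 -0.27    0.114 ] 0.15670112592827629
[ 0.55078101 -0.11039152  0.115     ]
box [ 0.69107488 -0.06700921  0.10815866]
[[ 0.534  -0.0026  0.08  ]
 [ 0.591  -0.2351  0.08  ]
 [ 0.6689 -0.1007  0.08  ]
 [ 0.4291 -0.1406  0.08  ]]
[213. 197.]
```

```bash
python3 - <<'E'
from h import *
s=get_state();print(np.round(s["qpos"],3),s["position"],np.degrees(np.arctan2(*rot(s["ee_rot"])[[1,0],0])))
E
```

```text
[-0.407  0.291  1.31  -0.     1.54   0.923] [ 0.57838709 -0.17412487  0.31899883] 13.763869402743994
```

apply_moves(deltas=[60,-20,-12,60,-76.24,60,-20,-12,60,-76.24,60,-20,-12,60,-76.24,60,-20,-12,60,-76.24,60,-20,-12,60,-76.24,60,-20,-12,60,-76.24,60,-20,-12,60,-76.24,60,-20,-12,60,-76.24,60,-20,-12,60,-76.24,60,-20,-12,60,-76.24,60,-20,-12,60,-76.24,60,-20,-12,60,-76.24], squeeze=60)

```text
clock: 4.68
position: [0.5565, -0.1668, 0.2589]
ee_rot: [0.0, 0.706, 0.708, -0.0]
contact_force: [-0.5, -0.3, -0.6]
width: 0.0598
gripper_force: 0.0
```

```bash
python3 - <<'E'
from h import *
p=get_image("wrist");s=get_state();print(s["position"],s["contact_force"],np.round(rot(s["ee_rot"])[:,0],3))
save(p,"w2")
for q in ("pulley_centre","turning_handle","timing_bush","pin_centre"):
    for r in place_of(q,p)[:1]: print(q,round(r["score"],2),np.round(r["point"]),np.round(atz(p,r["point"],Z[q]),4))
E
```

```text
[ 0.55650752 -0.16677455  0.25892426] [ 0.89841537 -0.38324917 -0.80529606] [ 0.001  1.    -0.   ]
pulley_centre 0.95 [278. 135.] [ 0.5548 -0.1172  0.115 ]
turning_handle 0.57 [270. 213.] [ 0.5493 -0.1646  0.147 ]
timing_bush 0.89 [223. 246.] [ 0.5112 -0.2052  0.104 ]
pin_centre 0.84 [330. 293.] [ 0.6027 -0.2646  0.071 ]
```

View pics/w2.png

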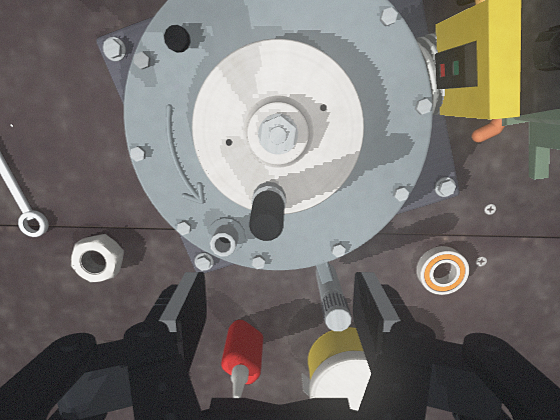

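The handle's base is at (268,190) and its top at (267,228). The disc is centred on (278,127), the bush is at (223,243) and the pin head at (338,318). The yellow button box on the right starts at column 437, so I'll locate its face.

```bash
python3 - <<'E'
from h import *
p=get_image("wrist");q=get_image("side")
print("H",atz(p,(267,228),.174),atz(p,(267.5,209),.147))
for a,b in [((449,70),(221,233)),((482,3),(222,208)),((519,118),(200,252)),((440,116),(224,246))]:
    X=tri([(p,a),(q,b)]);print(np.round(X,3),np.round(proj(p,X)),np.round(proj(q,X)))
E
```

```text
H [ 0.54868151 -0.16544405  0.174     ] [ 0.54820541 -0.16158616  0.147     ]
[ 0.675 -0.073  0.097] [447.  71.] [220. 233.]
[ 0.643 -0.053  0.198] [479.   4.] [221. 208.]
[ 0.814 -0.115 -0.06 ] [505. 120.] [196. 249.]
[ 0.707 -0.109  0.011] [437. 117.] [223. 246.]
```

apply_moves(deltas=[60,1.3,-8,0,0,60,1.3,-8,35,0,60,1.3,-8,70,0,60,1.3,-8,95,0,60,1.3,-8,112,0,60,1.3,-8,112,0])

```text
clock: 5.53
position: [0.5455, -0.1638, 0.1429]
ee_rot: [-0.004, 0.707, 0.708, -0.002]
contact_force: [-1.1, 1.1, -0.5]
width: 0.0598
gripper_force: 0.0
```

apply_moves(deltas=[40,0,0,0,0,30,0,0,0,0,24,0,0,0,0,18,0,0,0,0,15,0,0,0,0,15,0,0,0,0], squeeze=40)

```text
clock: 6.03
position: [0.5488, -0.1655, 0.1488]
ee_rot: [0.001, 0.706, 0.708, -0.0]
contact_force: [-2.7, -0.5, 6.7]
width: 0.0211
gripper_force: 39.7
```

```bash
python3 - <<'E'
from h import *
s=get_state();print(s["clock"],s["position"],s["contact_force"],s["width"],s["gripper_force"])
E
```

```text
6.0333 [ 0.54881111 -0.16553913  0.14877285] [-2.67654702 -0.50676329  6.68038327] 0.021096205658806676 39.73469138145447
```

```bash
cat >> h.py <<'E'
def orbit(a,b,n,C=(0.,0.),r=50.,grip=15):
    ph=np.radians(np.linspace(a,b,n+1)); x=r*np.cos(ph);y=r*np.sin(ph)
    print([v for i in range(1,n+1) for v in (grip,round(y[i]-y[0],1),round(x[i]-x[0],1),0,0)])
def ft(C):
    s=get_state();d=s["position"][:2]-np.array(C);u=d/np.linalg.norm(d);t=np.array([-u[1],u[0]]);f=s["contact_force"][:2]
    print("t",s["clock"],"phi",np.degrees(np.arctan2(u[1],u[0])),"r",np.linalg.norm(d),"Frad",f@u,"Ftan(resist)",-f@t,s["contact_force"])
E
python3 - <<'E'
from h import *
orbit(-97,-61,12)
orbit(-61,-31,10)
E
```

```text
[15, np.float64(-0.3), np.float64(2.6), 0, 0, 15, np.float64(-0.4), np.float64(5.2), 0, 0, 15, np.float64(-0.3), np.float64(7.8), 0, 0, 15, np.float64(-0.2), np.float64(10.5), 0, 0, 15, np.float64(0.1), np.float64(13.1), 0, 0, 15, np.float64(0.5), np.float64(15.6), 0, 0, 15, np.float64(1.1), np.float64(18.2), 0, 0, 15, np.float64(1.8), np.float64(20.7), 0, 0, 15, np.float64(2.6), np.float64(23.2), 0, 0, 15, np.float64(3.6), np.float64(25.6), 0, 0, 15, np.float64(4.7), np.float64(28.0), 0, 0, 15, np.float64(5.9), np.float64(30.3), 0, 0]
[15, np.float64(1.3), np.float64(2.3), 0, 0, 15, np.float64(2.8), np.float64(4.4), 0, 0, 15, np.float64(4.3), np.float64(6.5), 0, 0, 15, np.float64(6.0), np.float64(8.6), 0, 0, 15, np.float64(7.8), np.float64(10.5), 0, 0, 15, np.float64(9.6), np.float64(12.3), 0, 0, 15, np.float64(11.6), np.float64(14.1), 0, 0, 15, np.float64(13.6), np.float64(15.7), 0, 0, 15, np.float64(15.8), np.float64(17.2), 0, 0, 15, np.float64(18.0), np.float64(18.6), 0, 0]
```

apply_moves(deltas=[15,-0.3,2.6,0,0,15,-0.4,5.2,0,0,15,-0.3,7.8,0,0,15,-0.2,10.5,0,0,15,0.1,13.1,0,0,15,0.5,15.6,0,0], squeeze=50)

```text
clock: 6.53
position: [0.5644, -0.1651, 0.1488]
ee_rot: [0.001, 0.706, 0.708, -0.0]
contact_force: [-3.9, -0.5, 6.7]
width: 0.021
gripper_force: 48.6
```

apply_moves(deltas=[15,0.6,2.6,0,0,15,1.3,5.1,0,0,15,2.1,7.6,0,0,15,3.1,10.0,0,0,15,4.2,12.4,0,0,15,5.4,14.7,0,0])

```text
clock: 7.03
position: [0.5788, -0.16, 0.1488]
ee_rot: [0.001, 0.706, 0.708, -0.001]
contact_force: [-4.3, -2.0, 6.2]
width: 0.0209
gripper_force: 48.6
```

```bash
sed -i 's/round(y\[i\]-y\[0\],1),round(x\[i\]-x\[0\],1)/round(float(y[i]-y[0]),1),round(float(x[i]-x[0]),1)/' h.py; python3 - <<'E'
from h import *
ft((.5548,-.1165))
for a in(-61,-37,-13): orbit(a,a+24,8)
E
```

```text
t 7.0333 phi -61.1240435036447 r 0.04967999860206553 Frad -0.3119778247040868 Ftan(resist) 4.793541959880805 [-4.34820648 -2.04168437  6.19329452]
[15, 1.3, 2.3, 0, 0, 15, 2.8, 4.4, 0, 0, 15, 4.3, 6.5, 0, 0, 15, 6.0, 8.6, 0, 0, 15, 7.8, 10.5, 0, 0, 15, 9.6, 12.3, 0, 0, 15, 11.6, 14.1, 0, 0, 15, 13.6, 15.7, 0, 0]
[15, 2.1, 1.5, 0, 0, 15, 4.3, 2.9, 0, 0, 15, 6.6, 4.2, 0, 0, 15, 9.0, 5.4, 0, 0, 15, 11.4, 6.4, 0, 0, 15, 13.8, 7.3, 0, 0, 15, 16.3, 8.1, 0, 0, 15, 18.8, 8.8, 0, 0]
[15, 2.6, 0.5, 0, 0, 15, 5.2, 0.9, 0, 0, 15, 7.8, 1.2, 0, 0, 15, 10.4, 1.3, 0, 0, 15, 13.0, 1.3, 0, 0, 15, 15.6, 1.1, 0, 0, 15, 18.2, 0.8, 0, 0, 15, 20.8, 0.4, 0, 0]
```

apply_moves(deltas=[15,1.3,2.3,0,0,15,2.8,4.4,0,0,15,4.3,6.5,0,0,15,6.0,8.6,0,0,15,7.8,10.5,0,0,15,9.6,12.3,0,0,15,11.6,14.1,0,0,15,13.6,15.7,0,0])

```text
clock: 7.7
position: [0.5942, -0.1471, 0.1488]
ee_rot: [0.001, 0.706, 0.708, -0.001]
contact_force: [-4.6, -3.6, 7.0]
width: 0.0206
gripper_force: 48.6
```

apply_moves(deltas=[15,2.1,1.5,0,0,15,4.3,2.9,0,0,15,6.6,4.2,0,0,15,9.0,5.4,0,0,15,11.4,6.4,0,0,15,13.8,7.3,0,0,15,16.3,8.1,0,0,15,18.8,8.8,0,0])

```text
clock: 8.37
position: [0.6031, -0.13, 0.1488]
ee_rot: [0.003, 0.706, 0.708, -0.002]
contact_force: [-4.7, -8.2, 5.4]
width: 0.0208
gripper_force: 48.6
```

apply_moves(deltas=[15,2.6,0.5,0,0,15,5.2,0.9,0,0,15,7.8,1.2,0,0,15,10.4,1.3,0,0,15,13.0,1.3,0,0,15,15.6,1.1,0,0,15,18.2,0.8,0,0,15,20.8,0.4,0,0])

```text
clock: 9.03
position: [0.6049, -0.1113, 0.1488]
ee_rot: [0.005, 0.706, 0.708, -0.003]
contact_force: [-1.8, -13.0, 2.6]
width: 0.021
gripper_force: 48.7
```

```bash
python3 - <<'E'
from h import *
ft((.5548,-.1165))
for a in(11,29,47,65,83): orbit(a,a+18,9)
E
```

```text
t 9.0333 phi 5.924133235843933 r 0.05037402712070512 Frad -3.1217472650607605 Ftan(resist) 12.755017764478495 [ -1.78861083 -13.00909895   2.57232743]
[15, 1.7, -0.4, 0, 0, 15, 3.4, -0.8, 0, 0, 15, 5.1, -1.3, 0, 0, 15, 6.7, -1.8, 0, 0, 15, 8.4, -2.4, 0, 0, 15, 10.0, -3.1, 0, 0, 15, 11.6, -3.8, 0, 0, 15, 13.2, -4.5, 0, 0, 15, 14.7, -5.4, 0, 0]
[15, 1.5, -0.9, 0, 0, 15, 3.0, -1.8, 0, 0, 15, 4.4, -2.8, 0, 0, 15, 5.9, -3.8, 0, 0, 15, 7.2, -4.9, 0, 0, 15, 8.6, -6.0, 0, 0, 15, 9.9, -7.2, 0, 0, 15, 11.1, -8.4, 0, 0, 15, 12.3, -9.6, 0, 0]
[15, 1.2, -1.3, 0, 0, 15, 2.3, -2.6, 0, 0, 15, 3.4, -4.0, 0, 0, 15, 4.4, -5.4, 0, 0, 15, 5.4, -6.9, 0, 0, 15, 6.3, -8.3, 0, 0, 15, 7.2, -9.9, 0, 0, 15, 8.0, -11.4, 0, 0, 15, 8.7, -13.0, 0, 0]
[15, 0.7, -1.6, 0, 0, 15, 1.4, -3.2, 0, 0, 15, 2.0, -4.9, 0, 0, 15, 2.5, -6.5, 0, 0, 15, 3.0, -8.2, 0, 0, 15, 3.4, -9.9, 0, 0, 15, 3.8, -11.6, 0, 0, 15, 4.1, -13.3, 0, 0, 15, 4.3, -15.0, 0, 0]
[15, 0.2, -1.7, 0, 0, 15, 0.3, -3.5, 0, 0, 15, 0.4, -5.2, 0, 0, 15, 0.4, -7.0, 0, 0, 15, 0.3, -8.7, 0, 0, 15, 0.2, -10.5, 0, 0, 15, 0.0, -12.2, 0, 0, 15, -0.2, -13.9, 0, 0, 15, -0.5, -15.6, 0, 0]
```

apply_moves(deltas=[15,1.7,-0.4,0,0,15,3.4,-0.8,0,0,15,5.1,-1.3,0,0,15,6.7,-1.8,0,0,15,8.4,-2.4,0,0,15,10.0,-3.1,0,0,15,11.6,-3.8,0,0,15,13.2,-4.5,0,0,15,14.7,-5.4,0,0], squeeze=70)

```text
clock: 9.78
position: [0.6016, -0.0977, 0.1489]
ee_rot: [0.007, 0.706, 0.708, -0.002]
contact_force: [2.8, -15.4, 0.8]
width: 0.0201
gripper_force: 68.3
```

```bash
python3 - <<'E'
from h import *
ft((.5548,-.1165))
E
```

```text
t 9.7833 phi 21.879509742852445 r 0.05045250350236507 Frad -3.1816176790517914 Ftan(resist) 15.31168425876142 [  2.75354571 -15.394426     0.80875781]
```

apply_moves(deltas=[15,1.5,-0.9,0,0,15,3.0,-1.8,0,0,15,4.4,-2.8,0,0,15,5.9,-3.8,0,0,15,7.2,-4.9,0,0,15,8.6,-6.0,0,0,15,9.9,-7.2,0,0,15,11.1,-8.4,0,0,15,12.3,-9.6,0,0])

```text
clock: 10.53
position: [0.5944, -0.0851, 0.149]
ee_rot: [0.009, 0.706, 0.708, 0.0]
contact_force: [8.0, -13.0, -3.3]
width: 0.0204
gripper_force: 68.5
```

```bash
python3 - <<'E'
from h import *
ft((.5548,-.1165))
for a in(47,53,59,65,71,77,83): orbit(a,a+6,4)
E
```

```text
t 10.5333 phi 38.44557783505979 r 0.05052617159917993 Frad -1.8455053137919977 Ftan(resist) 15.124932647099488 [  7.95884638 -12.99331527  -3.29926616]
[15, 0.9, -1.0, 0, 0, 15, 1.7, -2.0, 0, 0, 15, 2.6, -3.0, 0, 0, 15, 3.4, -4.0, 0, 0]
[15, 0.8, -1.1, 0, 0, 15, 1.5, -2.1, 0, 0, 15, 2.2, -3.2, 0, 0, 15, 2.9, -4.3, 0, 0]
[15, 0.7, -1.1, 0, 0, 15, 1.3, -2.3, 0, 0, 15, 1.9, -3.4, 0, 0, 15, 2.5, -4.6, 0, 0]
[15, 0.5, -1.2, 0, 0, 15, 1.0, -2.4, 0, 0, 15, 1.5, -3.6, 0, 0, 15, 2.0, -4.9, 0, 0]
[15, 0.4, -1.2, 0, 0, 15, 0.8, -2.5, 0, 0, 15, 1.1, -3.8, 0, 0, 15, 1.4, -5.0, 0, 0]
[15, 0.3, -1.3, 0, 0, 15, 0.5, -2.6, 0, 0, 15, 0.7, -3.9, 0, 0, 15, 0.9, -5.2, 0, 0]
[15, 0.1, -1.3, 0, 0, 15, 0.3, -2.6, 0, 0, 15, 0.3, -3.9, 0, 0, 15, 0.4, -5.2, 0, 0]
```

apply_moves(deltas=[15,0.9,-1.0,0,0,15,1.7,-2.0,0,0,15,2.6,-3.0,0,0,15,3.4,-4.0,0,0])

```text
clock: 10.87
position: [0.591, -0.0813, 0.149]
ee_rot: [0.009, 0.706, 0.708, 0.001]
contact_force: [9.9, -12.5, -3.6]
width: 0.0205
gripper_force: 68.5
```

apply_moves(deltas=[15,0.8,-1.1,0,0,15,1.5,-2.1,0,0,15,2.2,-3.2,0,0,15,2.9,-4.3,0,0])

```text
clock: 11.2
position: [0.5872, -0.0777, 0.149]
ee_rot: [0.009, 0.706, 0.708, 0.002]
contact_force: [11.1, -10.0, -3.7]
width: 0.0204
gripper_force: 68.5
```

apply_moves(deltas=[15,0.7,-1.1,0,0,15,1.3,-2.3,0,0,15,1.9,-3.4,0,0,15,2.5,-4.6,0,0])

```text
clock: 11.53
position: [0.5828, -0.0744, 0.149]
ee_rot: [0.008, 0.706, 0.708, 0.003]
contact_force: [11.4, -9.2, -4.4]
width: 0.0205
gripper_force: 68.6
```

```bash
python3 - <<'E'
from h import *
ft((.5548,-.1165))
C=np.array((.5548,-.1165))
E
```

```text
t 11.5333 phi 56.409231756538624 r 0.050545519464159624 Frad -1.4109758077067993 Ftan(resist) 14.573908484956773 [11.35958454 -9.23847933 -4.410247  ]
```

apply_moves(deltas=[15,0.5,-1.2,0,0,15,1.0,-2.4,0,0,15,1.5,-3.6,0,0,15,2.0,-4.9,0,0])

```text
clock: 11.87
position: [0.5778, -0.0715, 0.149]
ee_rot: [0.008, 0.707, 0.708, 0.003]
contact_force: [12.4, -6.1, -3.6]
width: 0.0205
gripper_force: 68.6
```

apply_moves(deltas=[15,0.4,-1.2,0,0,15,0.8,-2.5,0,0,15,1.1,-3.8,0,0,15,1.4,-5.0,0,0])

```text
clock: 12.2
position: [0.5721, -0.069, 0.149]
ee_rot: [0.007, 0.707, 0.708, 0.003]
contact_force: [9.2, -2.9, -3.3]
width: 0.0205
gripper_force: 68.7
```

apply_moves(deltas=[15,0.3,-1.3,0,0,15,0.5,-2.6,0,0,15,0.7,-3.9,0,0,15,0.9,-5.2,0,0])

```text
clock: 12.53
position: [0.5661, -0.0672, 0.1489]
ee_rot: [0.005, 0.707, 0.708, 0.003]
contact_force: [8.9, -1.1, -0.5]
width: 0.0201
gripper_force: 68.8
```

```bash
cat >> h.py <<'E'
def ff(rows,C=(.5548,-.1165)):
    for x,y,fx,fy in rows:
        d=np.array([x-C[0],y-C[1]]);u=d/np.linalg.norm(d);print(round(float(np.degrees(np.arctan2(u[1],u[0]))),1),"r",round(float(np.linalg.norm(d)),4),"tan",round(float(fx*u[1]-fy*u[0]),2),"rad",round(float(fx*u[0]+fy*u[1]),2))
E
python3 - <<'E'
from h import *
ft((.5548,-.1165))
for a in (83,87,91,95,99): orbit(a,a+4,4)
E
```

```text
t 12.5333 phi 77.0621144305108 r 0.05054992262203448 Frad 0.8889444268803683 Ftan(resist) 8.884940214304686 [ 8.85841132 -1.12291308 -0.53844858]
[15, 0.1, -0.9, 0, 0, 15, 0.2, -1.7, 0, 0, 15, 0.3, -2.6, 0, 0, 15, 0.3, -3.5, 0, 0]
[15, 0.0, -0.9, 0, 0, 15, 0.1, -1.7, 0, 0, 15, 0.1, -2.6, 0, 0, 15, 0.1, -3.5, 0, 0]
[15, -0.0, -0.9, 0, 0, 15, -0.1, -1.7, 0, 0, 15, -0.1, -2.6, 0, 0, 15, -0.2, -3.5, 0, 0]
[15, -0.1, -0.9, 0, 0, 15, -0.2, -1.7, 0, 0, 15, -0.3, -2.6, 0, 0, 15, -0.4, -3.5, 0, 0]
[15, -0.1, -0.9, 0, 0, 15, -0.3, -1.7, 0, 0, 15, -0.5, -2.6, 0, 0, 15, -0.7, -3.4, 0, 0]
```

apply_moves(deltas=[15,0.1,-0.9,0,0,15,0.2,-1.7,0,0,15,0.3,-2.6,0,0,15,0.3,-3.5,0,0])

```text
clock: 12.87
position: [0.5617, -0.0664, 0.1489]
ee_rot: [0.004, 0.707, 0.708, 0.003]
contact_force: [5.6, -0.5, 1.5]
width: 0.0204
gripper_force: 68.9
```

apply_moves(deltas=[15,0.0,-0.9,0,0,15,0.1,-1.7,0,0,15,0.1,-2.6,0,0,15,0.1,-3.5,0,0])

```text
clock: 13.2
position: [0.557, -0.066, 0.1488]
ee_rot: [0.003, 0.707, 0.708, 0.002]
contact_force: [4.8, -0.2, 6.0]
width: 0.0204
gripper_force: 69.4
```

apply_moves(deltas=[15,0,-0.9,0,0,15,-0.1,-1.7,0,0])

```text
clock: 13.37
position: [0.5537, -0.066, 0.1488]
ee_rot: [0.002, 0.707, 0.708, 0.001]
contact_force: [1.4, -0.3, 8.4]
width: 0.0205
gripper_force: 69.7
```

```bash
python3 - <<'E'
from h import *
ft((.5548,-.1165))
E
```

```text
t 13.3667 phi 91.23865470260611 r 0.050533678612677456 Frad -0.33010004755415395 Ftan(resist) 1.4389947800846574 [ 1.44579427 -0.29891628  8.44538531]
```

apply_moves(deltas=[15,0,-0.5,0,0])

```text
clock: 13.45
position: [0.5526, -0.066, 0.1488]
ee_rot: [0.002, 0.706, 0.708, 0.001]
contact_force: [1.3, -0.3, 8.4]
width: 0.0207
gripper_force: 69.7
```

apply_moves(deltas=[15,0,-0.4,0,0])

```text
clock: 13.53
position: [0.5521, -0.066, 0.1488]
ee_rot: [0.002, 0.706, 0.708, 0.001]
contact_force: [1.0, -0.3, 9.4]
width: 0.0203
gripper_force: 69.7
```

apply_moves(deltas=[15,0,0,0,0,15,0,0,0,0])

```text
clock: 13.7
position: [0.552, -0.066, 0.1488]
ee_rot: [0.002, 0.706, 0.708, 0.001]
contact_force: [1.1, 0.4, 9.7]
width: 0.0203
gripper_force: 69.7
```

apply_moves(deltas=[15,0,0,0,0,15,0,0,0,0])

```text
clock: 13.87
position: [0.552, -0.0661, 0.1488]
ee_rot: [0.002, 0.706, 0.708, 0.001]
contact_force: [1.0, -1.1, 9.3]
width: 0.02
gripper_force: 69.7
```

```bash
python3 - <<'E'
from h import *
ft((.5548,-.1165))
E
```

```text
t 13.8667 phi 93.21543672658788 r 0.05052663947624064 Frad -1.1084173993912547 Ftan(resist) 0.9413118670661302 [ 1.00200164 -1.05387375  9.3359469 ]
```

apply_moves(deltas=[24,0,0,0,0,30,0,0,0,0,40,0,0,0,0,50,0,0,0,0,55,0,0,0,0], squeeze=30)

```text
clock: 14.28
position: [0.5507, -0.0654, 0.1463]
ee_rot: [-0.001, 0.707, 0.708, -0.0]
contact_force: [0.6, 0.4, 0.8]
width: 0.0553
gripper_force: 0.0
```

apply_moves(deltas=[55,0,0,-20,0,55,0,0,-50,0,55,0,0,-90,0,55,0,0,-120,0,55,0,0,-120,0])

```text
clock: 14.7
position: [0.5545, -0.0663, 0.2735]
ee_rot: [0.005, 0.706, 0.708, 0.003]
contact_force: [0.8, 0.2, 0.8]
width: 0.0551
gripper_force: 0.0
```

```bash
python3 - <<'E'
from h import *
p=get_image("wrist");s=get_state();print(s["clock"],s["position"],s["contact_force"])
save(p,"w3")
for q in ("turning_handle","timing_bush","pin_centre"):
    for r in place_of(q,p)[:1]: print(q,round(r["score"],2),np.round(r["point"]),np.round(atz(p,r["point"],Z[q]),4))
E
```

```text
14.75 [ 0.55313004 -0.0659885   0.27041275] [ 0.19112644 -0.34832861 -0.54970078]
turning_handle 0.64 [274. 209.] [ 0.5515 -0.0658  0.147 ]
timing_bush 0.82 [230. 339.] [ 0.5109 -0.2012  0.104 ]
pin_centre 0.94 [324. 376.] [ 0.6033 -0.2703  0.071 ]
```

View pics/w3.png

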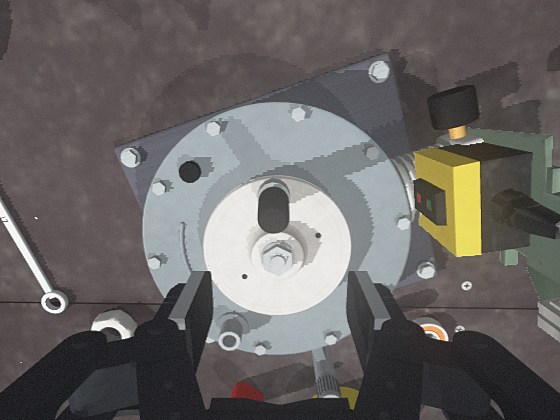

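The handle has stayed where I left it, with its top at (274,218). The bush is at (229,340) and the pin's boss at (322,365). Next I'll go over the pin.

apply_moves(deltas=[55,-40,10,10,0,55,-80,20,20,0,55,-120,30,30,0,55,-160,40,40,0,55,-200,50,50,0,55,-200,50,50,0,55,-200,50,50,0,55,-200,50,50,0])

```text
clock: 15.57
position: [0.6006, -0.2648, 0.2147]
ee_rot: [-0.002, 0.707, 0.707, -0.0]
contact_force: [-1.2, 0.0, 0.7]
width: 0.0551
gripper_force: 0.0
```

```bash
python3 - <<'E'
from h import *
p=get_image("wrist");s=get_state();print(s["clock"],s["position"],s["contact_force"])
save(p,"w4")
for q in ("turning_handle","pulley_centre","timing_bush","pin_centre"):
    for r in place_of(q,p)[:1]: print(q,round(r["score"],2),np.round(r["point"]),np.round(atz(p,r["point"],Z[q]),4))
E
```

```text
15.6167 [ 0.60080873 -0.26413775  0.21566174] [0.03184502 0.75400313 0.54758552]
turning_handle 0.62 [ 20. 176.] [ 0.4646 -0.2291  0.147 ]
pulley_centre 0.42 [ 19. 173.] [ 0.4418 -0.2339  0.115 ]
timing_bush 0.6 [131. 122.] [ 0.5087 -0.2044  0.104 ]
pin_centre 0.64 [284. 208.] [ 0.603  -0.2677  0.071 ]
```

View pics/w4.png

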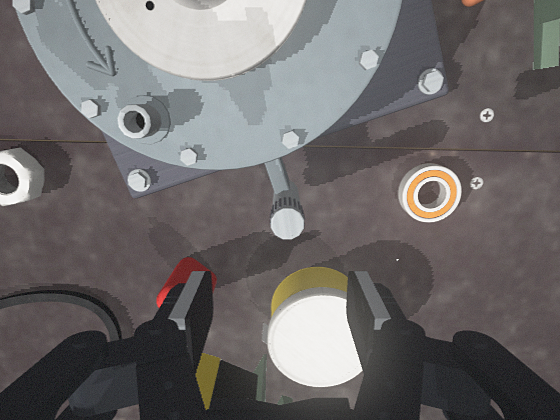

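Pin head top at (287,224) and bush mouth at (134,121).

```bash
python3 - <<'E'
from h import *
p=get_image("wrist");s=get_state();print(s["position"])
print("P",atz(p,(287.5,224),.114),"B",atz(p,(134.5,121),.104))
g=cv2.cvtColor(p["frame"],cv2.COLOR_RGB2GRAY)
for nm,(c,r,w) in dict(pin=(287,220,30),bush=(136,121,30)).items():
    e=cv2.HoughCircles(cv2.resize(cv2.medianBlur(g[r-w:r+w,c-w:c+w],3),None,fx=4,fy=4,interpolation=cv2.INTER_CUBIC),cv2.HOUGH_GRADIENT,1,20,param1=120,param2=25,minRadius=30,maxRadius=85)
    if e is not None: print(nm,[(round(a/4+c-w,1),round(b/4+r-w,1),round(d/4,1)) for a,b,d in e[0][:4]])
E
```

```text
[ 0.60161043 -0.26416653  0.21759495]
P [ 0.60609897 -0.26656482  0.114     ] B [ 0.51151392 -0.20352138  0.104     ]
pin [(np.float32(284.6), np.float32(223.4), np.float32(15.7))]
bush [(np.float32(134.4), np.float32(120.6), np.float32(17.6)), (np.float32(135.4), np.float32(125.6), np.float32(13.0)), (np.float32(129.6), np.float32(123.1), np.float32(12.3))]
```

apply_moves(deltas=[55,-0.5,3.5,0,0,55,-0.5,3.5,30,0,55,-0.5,3.5,60,0,55,-0.5,3.5,90,0,55,-0.5,3.5,112,0,55,-0.5,3.5,118,0,55,-0.5,3.5,118,0])

```text
clock: 16.45
position: [0.6042, -0.2651, 0.0969]
ee_rot: [-0.002, 0.706, 0.708, -0.001]
contact_force: [0.4, 1.4, -0.0]
width: 0.0551
gripper_force: 0.0
```

apply_moves(deltas=[40,0,0,0,0,30,0,0,0,0,25,0,0,0,0,20,0,0,0,0,15,0,0,0,0,15,0,0,0,0], squeeze=40)

```text
clock: 16.95
position: [0.606, -0.2666, 0.101]
ee_rot: [0.002, 0.707, 0.708, 0.0]
contact_force: [0.7, 0.3, 6.0]
width: 0.0208
gripper_force: 38.9
```

```bash
python3 - <<'E'
from h import *
p=get_image("wrist");s=get_state();print(s["clock"],s["position"],s["contact_force"],s["moment"],s["width"],s["gripper_force"])
E
```

```text
17.0 [ 0.60605022 -0.26657105  0.10098091] [-0.65018406  0.24635665  6.97355748] [0.10898409 0.09283352 0.02828868] 0.02082000070695868 38.92713725566864
```

apply_moves(deltas=[15,0,0,-8,0,15,0,0,-16,0,15,0,0,-25,0,15,0,0,-35,0,15,0,0,-45,0,15,0,0,-55,0,15,0,0,-65,0,15,0,0,-75,0,15,0,0,-80,0,15,0,0,-80,0,15,0,0,-80,0])

```text
clock: 17.92
position: [0.6051, -0.266, 0.1791]
ee_rot: [0.0, 0.707, 0.708, 0.0]
contact_force: [-0.6, 0.4, -1.5]
width: 0.0207
gripper_force: 39.1
```

```bash
python3 - <<'E'
from h import *
p=get_image("wrist");s=get_state();print(s["clock"],s["position"],s["contact_force"],s["width"])
g=p["frame"];save({"frame":cv2.resize(g[80:320,130:450],(800,600))},"w5")
for q in ("timing_bush","pin_centre"):
    for r in place_of(q,p)[:1]: print(q,round(r["score"],2),np.round(r["point"]),np.round(atz(p,r["point"],Z[q] if q!="pin_centre" else s["position"][2]-.030),4))
T=s["position"];print("expected tip px",proj(p,T+[0,0,.002-.033-.043]),"head top",proj(p,T+[0,0,.013]))
E
```

```text
17.9667 [ 0.60479624 -0.26584718  0.17843723] [-0.46979643  0.66478616 -0.74707056] 0.02102212247530334
timing_bush 0.7 [ 98. 125.] [ 0.5102 -0.2053  0.104 ]
pin_centre 0.95 [280. 271.] [ 0.6046 -0.2667  0.1484]
expected tip px [280.10540559 235.42138812] head top [280.73594379 322.57232095]
```

View pics/w5.png

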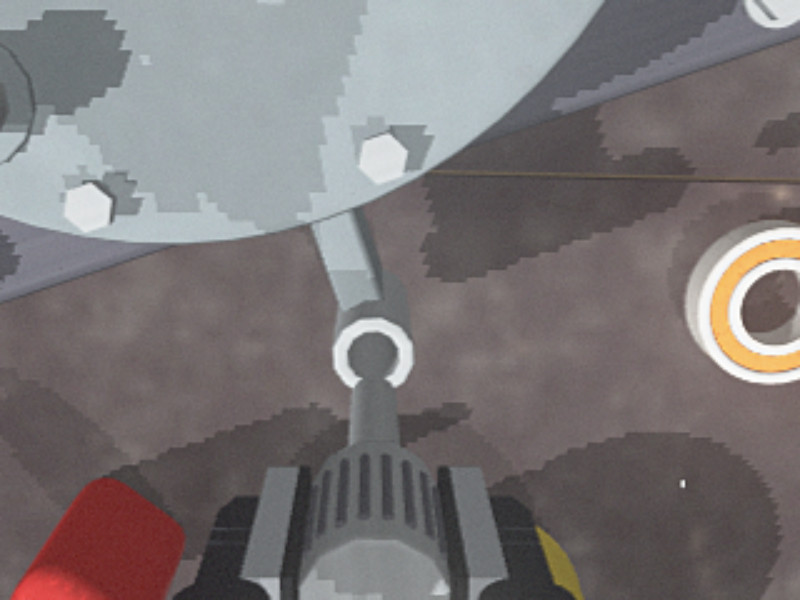

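The pin is out of the boss and upright, with its tip at about (280,234), as predicted. Now over to the bush.

apply_moves(deltas=[15,0,0,-14,0,15,12,-18,-18,0,15,25,-38,-18,0,15,38,-57,-18,0,15,50,-76,-18,0,15,58,-88,-18,0,15,62.6,-94.5,-18,0,15,62.6,-94.5,-18,0,15,62.6,-94.5,-18,0,15,62.6,-94.5,-18,0])

```text
clock: 18.9
position: [0.5116, -0.2043, 0.1968]
ee_rot: [0.001, 0.707, 0.708, 0.0]
contact_force: [-0.1, -0.4, -0.9]
width: 0.0207
gripper_force: 39.4
```

```bash
python3 - <<'E'
from h import *
p=get_image("wrist");s=get_state();print(s["clock"],s["position"],s["contact_force"],s["width"])
g=p["frame"];save({"frame":cv2.resize(g[130:340,140:420],(800,600),interpolation=cv2.INTER_CUBIC)},"w6")
for q in ("timing_bush",):
    for r in place_of(q,p)[:2]: print(q,round(r["score"],2),np.round(r["point"]),np.round(atz(p,r["point"],Z[q]),4))
T=s["position"];print("tip px",proj(p,T+[0,0,-.074]),"TCPaxis at mouth",proj(p,[T[0],T[1],.104]), "bush est",proj(p,[.511,-.204,.104]))
E
```

```text
18.95 [ 0.51156285 -0.20432202  0.19669966] [-0.92240231  0.4717877  -1.17100729] 0.02101565165903779
timing_bush 0.77 [276. 227.] [ 0.5091 -0.2051  0.104 ]
tip px [280.516195   236.00337692] TCPaxis at mouth [280.38230816 225.38931215] bush est [279.46127979 224.88705778]
```

View pics/w6.png

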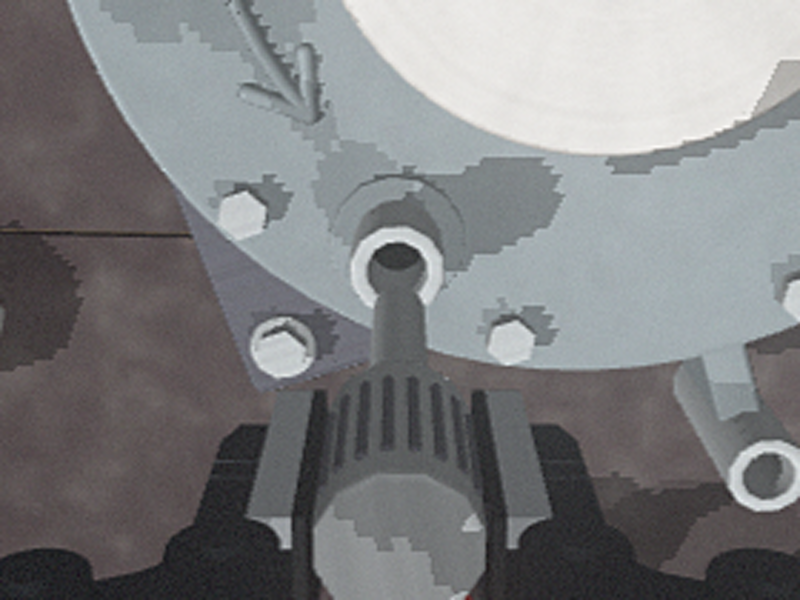

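The bush mouth is at (279,224) and the pin axis projects to (280,225), so they line up to within about 0.5 mm. I'll lower it gently.

apply_moves(deltas=[15,0.4,-0.3,5,0,15,0.4,-0.3,10,0,15,0.4,-0.3,14,0,15,0.4,-0.3,18,0,15,0.4,-0.3,22,0,15,0.4,-0.3,25,0])

```text
clock: 19.5
position: [0.5102, -0.2032, 0.1711]
ee_rot: [-0.0, 0.706, 0.708, -0.0]
contact_force: [-0.8, -0.0, -0.2]
width: 0.0213
gripper_force: 39.3
```

apply_moves(deltas=[15,0,0,4,0,15,0,0,8,0,15,0,0,12,0,15,0,0,16,0,15,0,0,19,0,15,0,0,19,0])

```text
clock: 20.0
position: [0.5102, -0.2032, 0.1522]
ee_rot: [-0.0, 0.707, 0.708, -0.0]
contact_force: [0.0, -0.5, -1.5]
width: 0.0211
gripper_force: 39.2
```

apply_moves(deltas=[15,0,0,3,0,15,0,0,6,0,15,0,0,9,0,15,0,0,11,0,15,0,0,13,0,15,0,0,14,0])

```text
clock: 20.5
position: [0.5102, -0.2032, 0.1386]
ee_rot: [0.0, 0.707, 0.708, -0.0]
contact_force: [0.5, -0.9, -1.2]
width: 0.0212
gripper_force: 39.2
```

apply_moves(deltas=[15,0,0,2,0,15,0,0,4,0,15,0,0,6,0,15,0,0,8,0,15,0,0,10,0,15,0,0,11,0])

```text
clock: 21.0
position: [0.5102, -0.2032, 0.1276]
ee_rot: [0.0, 0.707, 0.708, -0.0]
contact_force: [0.1, -0.7, 0.0]
width: 0.0207
gripper_force: 39.2
```

apply_moves(deltas=[15,0,0,1,0,15,0,0,1,0])

```text
clock: 21.17
position: [0.5102, -0.2032, 0.1266]
ee_rot: [0.0, 0.707, 0.708, -0.0]
contact_force: [0.4, -0.7, -1.1]
width: 0.0206
gripper_force: 39.2
```

apply_moves(deltas=[15,0,0,0.7,0,15,0,0,1.4,0,15,0,0,1.4,0])

```text
clock: 21.42
position: [0.5102, -0.2032, 0.1253]
ee_rot: [0.0, 0.707, 0.708, -0.0]
contact_force: [0.6, -0.4, -0.6]
width: 0.021
gripper_force: 39.2
```

apply_moves(deltas=[15,0,0,0.6,0,15,0,0,0.6,0])

```text
clock: 21.58
position: [0.5102, -0.2032, 0.125]
ee_rot: [0.0, 0.707, 0.708, 0.0]
contact_force: [0.3, -0.2, 0.1]
width: 0.0211
gripper_force: 39.5
```

apply_moves(deltas=[15,0,0,0.7,0,15,0,0,0.7,0])

```text
clock: 21.75
position: [0.5102, -0.2032, 0.125]
ee_rot: [0.0, 0.706, 0.708, 0.0]
contact_force: [-0.2, 0.4, 5.5]
width: 0.0208
gripper_force: 40.0
```

apply_moves(deltas=[15,0,0,0.7,0,15,0,0,0.7,0])

```text
clock: 21.92
position: [0.5102, -0.2032, 0.1249]
ee_rot: [0.0, 0.706, 0.708, 0.0]
contact_force: [-2.6, 1.4, 9.3]
width: 0.0208
gripper_force: 40.4
```

Seated at TCP z 0.125 m, as predicted. I'll ease off, let go and retreat.

apply_moves(deltas=[15,0,0,-1,0,15,0,0,-1,0,24,0,0,-1,0,30,0,0,-1,0,40,0,0,-1,0,45,0,0,-1,0,45,0,0,-1,0], squeeze=20)

```text
clock: 22.5
position: [0.51, -0.2031, 0.1241]
ee_rot: [-0.0, 0.707, 0.708, -0.0]
contact_force: [-0.6, 0.0, -0.2]
width: 0.045
gripper_force: 0.0
```

apply_moves(deltas=[45,0,0,-10,0,45,0,0,-30,0,45,0,0,-60,0,45,0,0,-90,0,45,0,0,-110,0,45,0,0,-110,0,45,0,0,-110,0])

```text
clock: 23.08
position: [0.5108, -0.2035, 0.2362]
ee_rot: [0.002, 0.707, 0.708, 0.0]
contact_force: [-0.0, -0.2, 0.3]
width: 0.0448
gripper_force: 0.0
```

```bash
python3 - <<'E'
from h import *
p=get_image("wrist");s=get_state();print(s["clock"],s["position"],s["contact_force"])
save(p,"w7")
for q in ("turning_handle","pin_centre"):
    for r in place_of(q,p)[:1]: print(q,round(r["score"],2),np.round(r["point"]),np.round(atz(p,r["point"],.147 if q[0]=="t" else .095),4))
print("head top if home",proj(p,[.5105,-.2035,.138]),"7mm high",proj(p,[.5105,-.2035,.145]),"handle top",proj(p,[.552,-.066,.174]))
E
```

```text
23.1333 [ 0.50992571 -0.20304095  0.23467639] [-0.88451628  0.58919032 -0.68146039]
pin_centre 0.82 [277. 204.] [ 0.5091 -0.2035  0.095 ]
head top if home [279.57662991 222.46133496] 7mm high [279.6226413  226.07651727] handle top [378.37176947 -57.91293759]
```

View pics/w7.png

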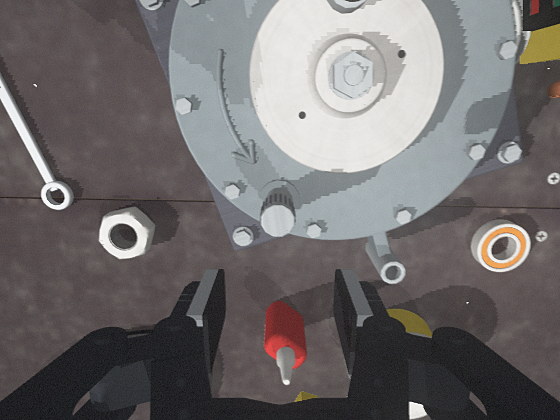

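The pin head is at (278,220), matching its home position. The handle stud at (350,3) hasn't moved, and the nut, bearing, bottle and tin are all in place. I'll hand in.

```bash
python3 -c "
from rig import *
print(sign_off())"
```

```text
the job is handed in; nothing more can be done
None
```

The job is handed in at about 23 s: the pulley stands still just past top dead centre and the timing pin is home in the bush, head down and released; the tin, bottle, nut and bearing were not touched.

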